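# Pump up the lubricator that is still low

### The arm

A 7-joint arm with a two-finger parallel gripper is mounted at the origin on the work surface. World frame = base frame: x ahead of the robot, y to its left, z up, the work surface at z = 0. Lengths are in m, angles in rad, forces in N, time in s.
With the tool pointing down it reaches from about 0.4 to 0.875 m from the base axis. Payload 19.3 kg.
Tool frame: the origin (TCP) lies at the very end of the fingers, on their centre line; the grasp point (between the pads) lies 19 mm behind it; z points along the fingers, y is the direction in which the jaws open and shut (so a half turn about z gives the same grasp; the last joint's range is limited). The gripper opens to 85 mm and grips with 20 to 120 N. Pads are 22 mm wide; open, the fingers measure 114 mm over their backs; the gripper's body (76 mm by 85 mm) begins 54 mm behind the grasp point. The pads swing forward as they close: fully open they stand 13 mm farther back than shut.
Start: joints at [-1.322, 0.521, -0.036, 1.599, 0.021, 1.021, -0.113], TCP at [0.196, 0.593, 0.231] pointing down, gripper open.
Joint ranges: [-2.91, 2.91], [-0.3, 2.13], [-1.5, 1.42], [0.17, 2.43], [-1.26, 4.41], [0.16, 1.93], [-2.52, 2.52]. Speed limits (rad/s): [1.89, 1.89, 2.39, 2.39, 3.01, 3.01, 3.01].

### API

Orientations are given as [roll, pitch, yaw] about the fixed x, y, z axes, in that order (R = Rz(yaw) Ry(pitch) Rx(roll)).
In Python, from workcell import bot, viewer gives the robot as it stands.
- The arm moves only by the shell command python3 -m creep 'ROWS' [FORCE]. ROWS is JSON, a list of rows, each an object of numbers: "rx", "ry", "rz": the turn, a rotation vector about the tool's x, y, z in degrees; "tx", "ty", "tz": the shift along the tool's x, y, z in mm; "hand": the closure, from -1 (fully open) to 1 (shut), so that 0 is half open. In form: [{"rx": .., "ry": .., "rz": .., "tx": .., "ty": .., "tz": .., "hand": ..}, ...]. A call has 1 to 8 rows; each row is the pose to reach, as a shift and turn from the pose commanded when the call began, along the tool's axes at that moment; what a row does not reach only later rows make up. A row lasts 1/10 s, in which the tool goes at most 50 mm and 8.59 degrees, less where a joint would pass 70% of its speed; a pose out of reach is approached as far as the arm can. A call with a gripper value outside its range is refused whole. The fingers move at their own pace and stop on an object; FORCE is the grip in N (left out, the last holds). Time passes only in rows, so rows that repeat a pose let the fingers close. It gives the time, the measured TCP pose, the force and the opening at its end, in the units of the state.
- bot.observe(): the state, without advancing time (a new reading comes with each control period).
- viewer.grab_frame(name): name is "side" or "top" or "wrist"; returns a dict with "pixels" (400x640x3 uint8, blue, green, red), "vertical_fov" (degrees; the focal length in pixels is half the picture's height over the tangent of half this angle, whatever the lens; pixels are square), "cx", "cy" (the principal point, pixels), "distortion" ([k1, k2, p1, p2, k3] as OpenCV has them; the pictures are not rectified), "rvec" (rotation vector, rad) and "tvec" (3), from world to camera coordinates, as OpenCV has them; the wrist camera has in their place "tool_from_camera" (4x4, takes a point from camera to tool coordinates, whose origin is the TCP and whose axes are the flange's). Camera axes: x right, y down, z forward; pixel columns grow to the right and rows downward; lengths in m; the calibration is good to about 2 mm. A picture is of the moment at which its call begins: read the wrist's pose just before it. There is no depth.
- bot.job_done(): hands the job in, once; it reports no verdict.
Trained networks look in a picture, given as the dict that the camera call returned (one of the last four; its "shot" number tells which), for a name from the list of things; names that differ only in an ending like _2 or _b are one class to them, and where a whole thing is asked for, a point or a joint stands for the part that bears it (a point fixed in the world has none). Each returns a list of dicts, best first, with "score" (0 to 1); they miss things now and then, are a little off and sometimes report something else, mostly with a low value. They report only what shows in the picture. A call takes as long as a camera call. They do not tell look-alikes from the thing itself.
- viewer.outline_of(target, picture): "mask" (400x640 bool, what is visible of it) and "bbox" ([left, top, right, bottom] in pixels, round what is visible of it).
The state is a dict: "clock": time; "qpos": joint angles; "qd": joint speeds; "joint_efforts": joint torques, N m; "position": TCP position; "tool_rot": TCP orientation; "force": force on the tool from outside, world axes, zero at the start; "moment": the same for the moment, N m; "grip_width": finger opening in m.
Only numpy, scipy, OpenCV 4.12 (cv2) and the standard library are available. Lean on these libraries where they do the work, as an engineer would, in place of code of your own. Each camera call takes 0.05 s, during which the arm holds its last target.

### The job

Two identical hand lubricator pumps are bolted to the bench; one is already charged, its red indicator pin standing fully out. Push the spring plunger of the other pump down again and again with the fingertips, letting it spring back up each time, until that pump's red pin also stands fully out with its green band showing, then leave the plunger fully up and move clear. Nothing is to be grasped or lifted: do not touch the pins, do not pump the charged one, and leave the jar, the hammer and the bushing where they are.

Things in the scene. Friction and masses are not known exactly. Their poses are not given: they have to be found in the camera images.
- pump_low: the pump to be charged, fixed to the bench: steel foot plate 90 (x) x 150 (y) x 10 mm, on it a blue housing 64 x 112 mm whose top is 85 mm above the bench. Origin: centre of the foot's underside on the bench; z up. In this frame the plunger's axis stands at x 0, y +32 mm and the indicator pin's at x 0, y -36 mm. On the housing a steel collar (44 mm across, top at 105 mm) surrounds the plunger rod and a brass boss (30 mm across, top at 97 mm) the pin.
- plunger_low_top (a point): centre of the flat top of the plunger's round black push knob on pump_low (knob 56 mm across, flat part 48 mm, 16 mm thick); 165 mm above the bench at rest; moves straight down with the plunger
- plunger_low (a joint): how far the plunger of pump_low is pushed down: 0 m = fully up (rest), 0.028 m = all the way down, a hard stop. A spring always pushes it up and returns it by itself in about 0.3 s when released: pushing it takes about 5 N at the top and 9 to 10 N at the bottom.
- pin_low (a joint): how far the indicator pin of pump_low has come out (up): 0 m = in, 0.030 m = fully out, a hard stop. Starts between 0 and 0.009 m. It rises while the plunger goes down, by 0.22 of the plunger's travel (about 6 mm in a full push), and stays where it is when the plunger comes back up. It needs 4 to 5 full pushes; more pushes once it is out do no harm.
- pin_low_tip (a point): centre of the top of the indicator pin of pump_low, a red vertical rod 14 mm across; 100 mm above the bench when in, 130 mm when fully out, when a green band at its foot comes into view
- pump_full: the pump that is already charged, identical to pump_low in shape, size and frame; only its pin stands out
- plunger_full_top (a point): centre of the top of the black knob of pump_full's plunger, 165 mm above the bench; not to be pressed
- plunger_full (a joint): how far the plunger of pump_full is pushed down, 0 m = fully up, 0.028 m = down; must stay up
- pin_full (a joint): how far the indicator pin of pump_full is out, 0.030 m = fully out; starts fully out
- pin_full_tip (a point): centre of the top of pump_full's red pin, 130 mm above the bench when out
- jar_mid (a point): bystander: centre, half-way up, of a loose white plastic jar with a yellow cap, 56 mm across, 85 mm tall, standing between the pumps
- hammer_grip (a point): bystander: middle of the wooden handle of a loose hammer 280 mm long, lying on the bench
- bushing_mid (a point): bystander: centre, half-way up, of a loose brass bushing, 60 mm across, 36 mm bore, 30 mm tall
Mind the look-alikes: they are no part of the job. Leave any turquoise look-alike of the pump_low alone.

How it is judged:
By the outcome, as a careful person would: the job done as asked, in the order asked, and still so for the second after the job is handed in, with the robot touching nothing.
It also fails if it takes over 45 s, if anything falls off the work surface, if the arm or the gripper's body presses on something with over 40 N, if the wrist force passes 120 N, or if a joint passes its speed limit or range.

## Working session

There is one attempt and no reset: what is moved stays moved. The work goes in short steps, Python scripts to look and compute and a shell command to move; the robot and the scene stay as the last step left them, time stands still between calls to the robot, and variables do not carry over. Pictures are saved under pics/ and viewed, and the job is handed in when it is done.

```bash
mkdir -p pics; ls; cat > h.py <<'E'
import numpy as np, cv2
from workcell import bot, viewer
def K(p):
    f=200/np.tan(np.radians(p["vertical_fov"])/2)
    return np.array([[f,0,p["cx"]],[0,f,p["cy"]],[0,0,1.]])
def ray(p,uv,T=None):
    n=cv2.undistortPoints(np.array([[uv]],float),K(p),np.array(p["distortion"],float))[0,0]
    d=np.array([n[0],n[1],1.])
    R=cv2.Rodrigues(np.array(p["rvec"],float))[0]
    return -R.T@np.array(p["tvec"],float).ravel(), R.T@d
def atz(p,uv,z):
    c,d=ray(p,uv); return c+d*(z-c[2])/d[2]
def proj(p,X):
    return cv2.projectPoints(np.array([X],float),np.array(p["rvec"],float),np.array(p["tvec"],float),K(p),np.array(p["distortion"],float))[0][0,0]
E
python3 - <<'E'
from h import *
s=bot.observe(); print({k:np.round(v,3) for k,v in s.items()})
for n in ("side","top","wrist"):
    p=viewer.grab_frame(n); cv2.imwrite(f"pics/{n}0.png",p["pixels"])
    for t in ("pump_low","plunger_low_top","pin_low_tip"):
        for r in viewer.outline_of(t,p): print(n,t,round(r["score"],2),np.round(r["bbox"]))
E
```

```text
pics
{'clock': np.float64(0.0), 'qpos': array([-1.322,  0.522, -0.036,  1.6  ,  0.021,  1.021, -0.113]), 'qd': array([-0.002, -0.001,  0.002,  0.001, -0.001,  0.001, -0.002]), 'joint_efforts': array([ 0.0000e+00, -9.2712e+01,  1.9800e+00, -3.6991e+01,  1.8000e-02,
        8.0000e-03,  0.0000e+00]), 'position': array([0.196, 0.593, 0.231]), 'tool_rot': array([-3.14 ,  0.   ,  2.823]), 'force': array([ 0.123, -0.203,  0.293]), 'moment': array([-0.007,  0.006, -0.015]), 'grip_width': np.float64(0.086)}
side pump_low 0.92 [273. 119. 321. 175.]
side pump_low 0.76 [184. 179. 235. 244.]
side pump_low 0.67 [239. 158. 292. 225.]
side plunger_low_top 0.76 [348. 143. 367. 169.]
side plunger_low_top 0.68 [186. 176. 204. 203.]
side plunger_low_top 0.56 [229. 216. 248. 243.]
side plunger_low_top 0.54 [204. 159. 224. 181.]
side plunger_low_top 0.53 [242. 160. 260. 181.]
side plunger_low_top 0.5 [284. 124. 295. 142.]
side pin_low_tip 0.37 [317. 202. 337. 234.]
side pin_low_tip 0.22 [240. 154. 290. 223.]
top pump_low 0.91 [222. 210. 277. 245.]
top pump_low 0.82 [211. 264. 267. 304.]
top pump_low 0.75 [286. 257. 336. 298.]
top pump_low 0.6 [272. 110. 326. 158.]
top pump_low 0.58 [190. 144. 248. 181.]
top plunger_low_top 0.65 [208. 282. 232. 306.]
top plunger_low_top 0.64 [189. 145. 211. 166.]
top plunger_low_top 0.61 [288. 274. 309. 293.]
top plunger_low_top 0.59 [217. 217. 239. 236.]
top plunger_low_top 0.57 [279. 112. 298. 136.]
top plunger_low_top 0.21 [307. 188. 324. 207.]
wrist pump_low 0.84 [ 36. 290. 153. 381.]
wrist pump_low 0.67 [  0. 338.  46. 398.]
wrist pump_low 0.4 [141. 391. 166. 400.]
```

View pics/side0.png

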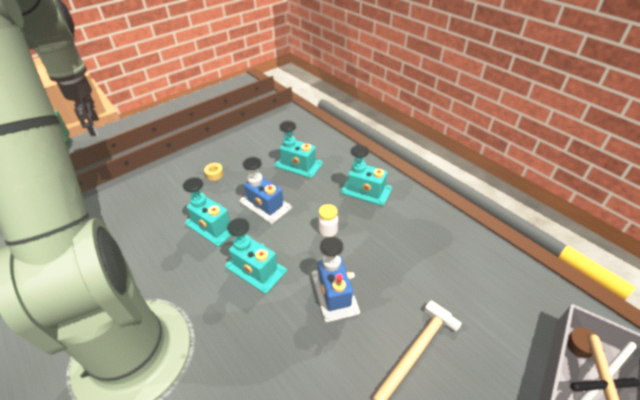

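View pics/top0.png

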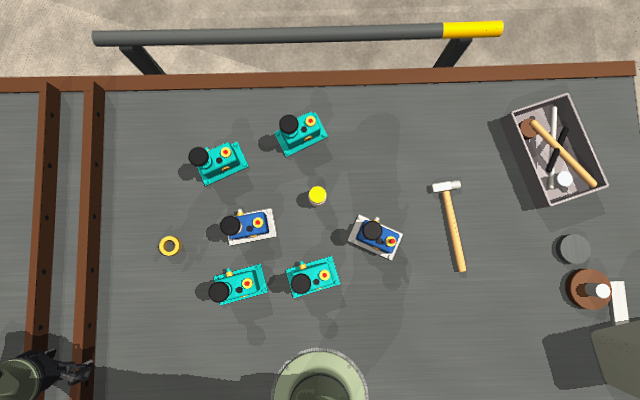

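View pics/wrist0.png

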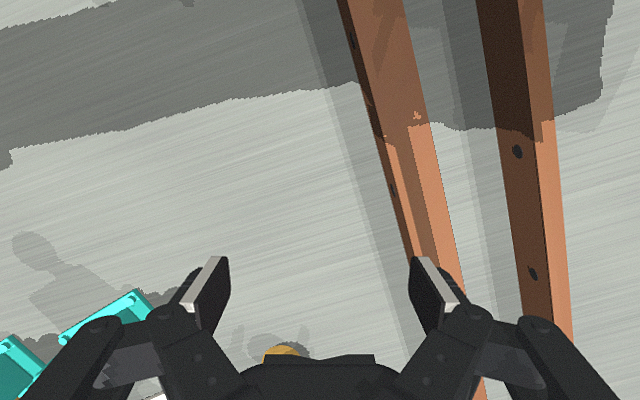

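```bash
python3 - <<'E'
import cv2
a=cv2.imread("pics/side0.png")[100:260,170:390]; cv2.imwrite("pics/side0z.png",cv2.resize(a,None,fx=3.5,fy=3.5,interpolation=cv2.INTER_CUBIC))
a=cv2.imread("pics/top0.png")[100:310,180:350]; cv2.imwrite("pics/top0z.png",cv2.resize(a,None,fx=2.8,fy=2.8,interpolation=cv2.INTER_CUBIC))
E
```

```text
(no output)
```

View pics/side0z.png

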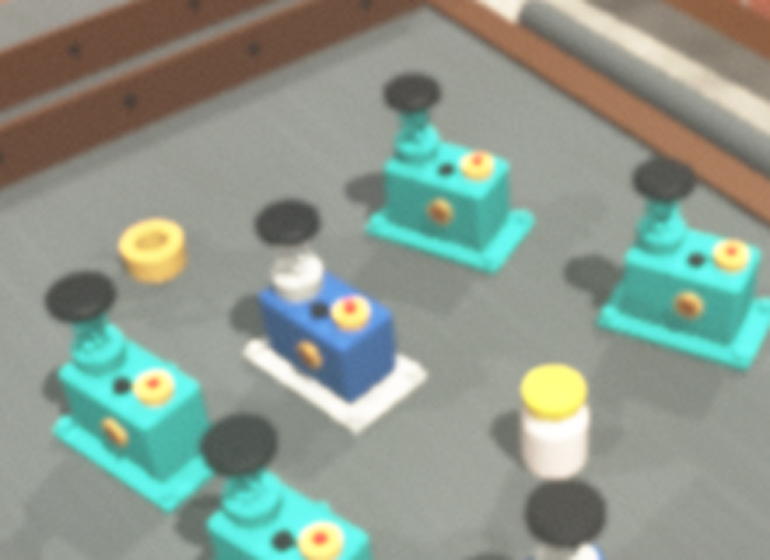

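View pics/top0z.png

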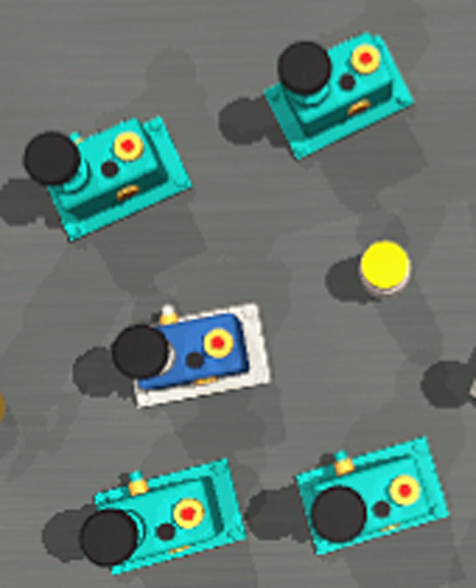

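The blue pump at top (230,226) and side (252,164) has its pin in, so it is pump_low. The blue pump at top (378,235) and side (330,246) has its red pin standing out, so it is pump_full. The four turquoise pumps are look-alikes. Next I'll triangulate pump_low's knob.

```bash
python3 - <<'E'
from h import *
from scipy.spatial.transform import Rotation as R
P={n:viewer.grab_frame(n) for n in ("side","top")}
near={"side":(252,170),"top":(230,226)}
uv={}
for n,p in P.items():
    best=None
    img=p["pixels"].astype(int)
    x,y=near[n]
    dark=(img.max(2)<(75 if n=="side" else 45)).astype(np.uint8)
    N,l,st,ce=cv2.connectedComponentsWithStats(dark)
    for i in range(1,N):
        if np.hypot(*(ce[i]-near[n]))<14 and st[i,4]>60: print(n,st[i],ce[i])
    for r in viewer.outline_of("plunger_low_top",p):
        b=r["bbox"];c=((b[0]+b[2])/2,(b[1]+b[3])/2)
        if np.hypot(c[0]-x,c[1]-y)<14: print("net",n,b,c,r["mask"].sum()); 
    for z in (.149,.157,.165): 
        m=(l==min((i for i in range(1,N) if st[i,4]>60),key=lambda i:np.hypot(*(ce[i]-near[n]))))
        print(n,z,atz(p,ce[l[m][0]],z))
p=P["top"]
for z,uvp,nm in ((.097,(258,222.5),"boss"),(.165,(373,231),"full knob"),(.0,(247,226),'')): print(nm,atz(p,uvp,z))
for uvp in ((272,209),(277,236),(228,245)): print("foot corner",atz(p,uvp,.01))
c,d=ray(p,(230,226));print("cam",c)
s=bot.observe();print(R.from_euler("xyz",s["tool_rot"]).as_matrix().round(3))
E
```

```text
net side [245.0, 159.8, 261.6, 178.0] (253.3, 168.9) 254
side 0.149 [0.07180854 0.11837302 0.149     ]
side 0.157 [0.07224289 0.1106167  0.157     ]
side 0.165 [0.07267723 0.10286037 0.165     ]
top [220 216  20  19  79] [229.88607595 225.36708861]
net top [216.9, 214.9, 240.7, 237.0] (228.8, 225.95) 331
top 0.149 [0.51167827 0.23408666 0.149     ]
top 0.157 [0.51112619 0.23242266 0.157     ]
top 0.165 [0.51057412 0.23075866 0.165     ]
boss [0.52116966 0.16330925 0.097     ]
full knob [ 0.48357537 -0.16096189  0.165     ]
 [0.51835955 0.21148459 0.        ]
foot corner [0.56870212 0.13115127 0.01      ]
foot corner [0.48379838 0.11691625 0.01      ]
foot corner [0.46060151 0.26894431 0.01      ]
cam [ 0.43276186 -0.00377318  1.29255842]
[[-0.95   0.313  0.   ]
 [ 0.313  0.95   0.   ]
 [-0.     0.    -1.   ]]
```

```bash
python3 -m creep '[{"tx":-45,"ty":-27,"hand":1},{"tx":-85,"ty":-50,"hand":1},{"tx":-130,"ty":-77,"hand":1},{"tx":-170,"ty":-101,"hand":1},{"tx":-212,"ty":-126,"hand":1},{"tx":-254,"ty":-151,"hand":1},{"tx":-296,"ty":-176,"hand":1},{"tx":-330,"ty":-197,"hand":1}]' 20
python3 - <<'E'
from h import *
from scipy.spatial.transform import Rotation as R
s=bot.observe(); p=viewer.grab_frame("wrist"); cv2.imwrite("pics/w1.png",p["pixels"])
print(s["position"],s["tool_rot"],s["grip_width"],s["clock"])
T=np.eye(4);T[:3,:3]=R.from_euler("xyz",s["tool_rot"]).as_matrix();T[:3,3]=s["position"]
T=T@np.array(p["tool_from_camera"])
c=T[:3,3]; print("cam",c)
for r in viewer.outline_of("plunger_low_top",p):
    b=r["bbox"];u=((b[0]+b[2])/2,(b[1]+b[3])/2)
    n=cv2.undistortPoints(np.array([[u]]),K(p),np.array(p["distortion"]))[0,0]
    d=T[:3,:3]@[n[0],n[1],1]; print(r["score"],b,c+d*(.165-c[2])/d[2])
E
```

```text
[0.19592364 0.59350703 0.2313053 ] [3.14157576e+00 2.31532751e-05 2.82275466e+00] 0.08584399605381925 0.8
cam [0.12083986 0.61793613 0.3745992 ]schema error: expected keys rx, ry, rz, tx, ty, tz, hand
```

View pics/w1.png

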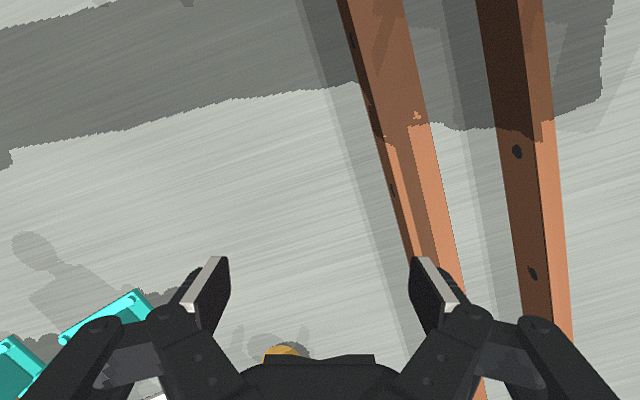

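The move was refused because each row needs all seven keys. The arm hasn't moved, and the picture is the same as before. I'll resend with every key.

```bash
python3 -m creep '[{"rx":0,"ry":0,"rz":0,"tx":-42,"ty":-25,"tz":0,"hand":1},{"rx":0,"ry":0,"rz":0,"tx":-84,"ty":-50,"tz":0,"hand":1},{"rx":0,"ry":0,"rz":0,"tx":-126,"ty":-75,"tz":0,"hand":1},{"rx":0,"ry":0,"rz":0,"tx":-168,"ty":-100,"tz":0,"hand":1},{"rx":0,"ry":0,"rz":0,"tx":-210,"ty":-125,"tz":0,"hand":1},{"rx":0,"ry":0,"rz":0,"tx":-252,"ty":-150,"tz":0,"hand":1},{"rx":0,"ry":0,"rz":0,"tx":-294,"ty":-175,"tz":0,"hand":1},{"rx":0,"ry":0,"rz":0,"tx":-330,"ty":-197,"tz":0,"hand":1}]' 20
cat >> h.py <<'E'
def wrist(name):
    from scipy.spatial.transform import Rotation as R
    s=bot.observe(); p=viewer.grab_frame("wrist"); cv2.imwrite(name,p["pixels"])
    print(s["position"].round(4) if hasattr(s["position"],"round") else s["position"],s["tool_rot"],s["grip_width"],s["clock"])
    T=np.eye(4);T[:3,:3]=R.from_euler("xyz",s["tool_rot"]).as_matrix();T[:3,3]=s["position"]
    T=T@np.array(p["tool_from_camera"])
    c=T[:3,3]
    for r in viewer.outline_of("plunger_low_top",p):
        b=r["bbox"];u=((b[0]+b[2])/2,(b[1]+b[3])/2)
        n=cv2.undistortPoints(np.array([[u]]),K(p),np.array(p["distortion"],float))[0,0]
        d=T[:3,:3]@[n[0],n[1],1]; print(r["score"],b,c+d*(.165-c[2])/d[2])
E
python3 -c "
from h import *
wrist('pics/w2.png')"
```

```text
clock: 1.7
position: [0.449, 0.3008, 0.2315]
tool_rot: [3.141, 0.001, 2.822]
force: [0.3, 0.3, 0.9]
grip_width: -0.0
[0.449  0.3008 0.2315] [3.14141640e+00 5.06438880e-04 2.82177617e+00] -3.0481555297265244e-05 1.7
0.95 [232.2, 258.4, 285.7, 298.6] [0.48602571 0.23907487 0.165     ]
0.84 [0.0, 162.7, 21.2, 195.2] [0.3560517 0.1009443 0.165    ]
0.58 [166.1, 18.9, 250.7, 115.5] [0.33471567 0.2652878  0.165     ]
```

View pics/w2.png

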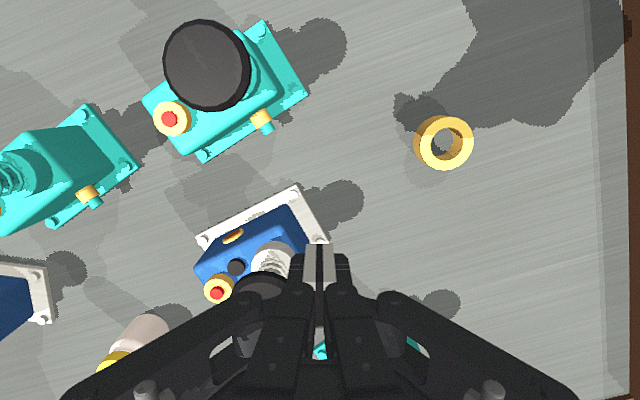

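The wrist picture shows the knob at about (262,290), partly hidden by the fingers, with the in-pin at (217,292). I'll check the triangulation against the stored side image.

```bash
python3 - <<'E'
from h import *
ps=viewer.grab_frame("side"); pt=viewer.grab_frame("top")
X0=(.5106,.2308,.165)
print(proj(ps,X0),proj(pt,X0))
im=cv2.imread("pics/side0.png"); a=cv2.resize(im[140:230,220:310],None,fx=6,fy=6,interpolation=cv2.INTER_CUBIC)
for z in (.165,.149):
  r=.028
  q=np.array([proj(ps,(X0[0]+r*np.cos(t),X0[1]+r*np.sin(t),z)) for t in np.linspace(0,6.28,40)])
  cv2.polylines(a,[((q-[220,140]+.5)*6).astype(int)],True,(0,255,255),1)
im=cv2.imread("pics/top0.png"); b=cv2.resize(im[190:260,200:290],None,fx=6,fy=6,interpolation=cv2.INTER_CUBIC)
q=np.array([proj(pt,(X0[0]+r*np.cos(t),X0[1]+r*np.sin(t),.165)) for t in np.linspace(0,6.28,40)])
cv2.polylines(b,[((q-[200,190]+.5)*6).astype(int)],True,(0,255,255),1)
cv2.imwrite("pics/ov.png",a); cv2.imwrite("pics/ov2.png",b)
cv2.imwrite("pics/side1.png",ps["pixels"])
c1,d1=ray(ps,(252.3,162.5));c2,d2=ray(pt,(229.9,225.4))
A=np.stack([d1,-d2],1);t=np.linalg.lstsq(A,c2-c1,rcond=None)[0];print(c1+d1*t[0],c2+d2*t[1])
E
```

```text
[251.36893696 161.63220927] [229.87091277 225.35810388]
[0.51293593 0.23047559 0.16063216] [0.51077778 0.23161105 0.16071954]
```

View pics/ov.png

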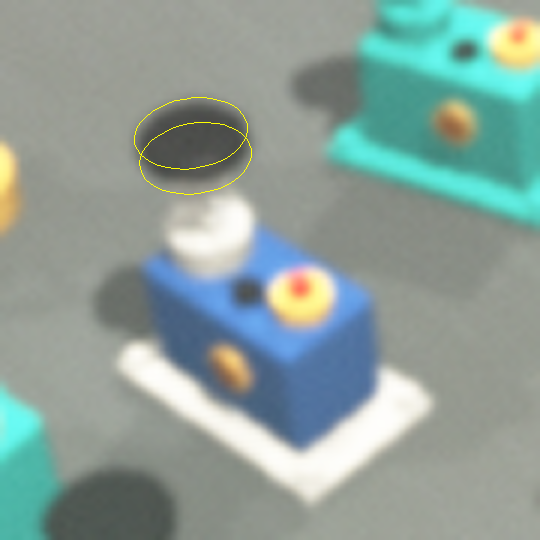

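View pics/ov2.png

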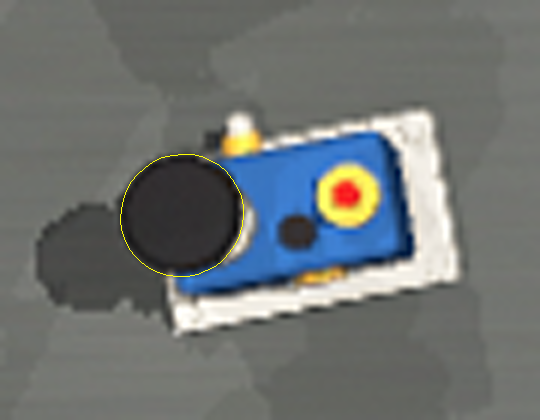

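View pics/side1.png

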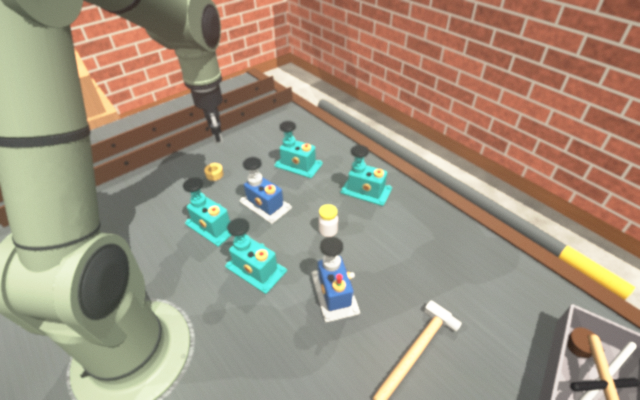

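The projected knob outlines match the knob in both the side and top pictures, with the centre at about (0.511, 0.231, 0.165). I'll move over it and come down to just above.

```bash
python3 -m creep '[{"rx":0,"ry":0,"rz":0,"tx":-40,"ty":-23,"tz":0,"hand":1},{"rx":0,"ry":0,"rz":0,"tx":-81,"ty":-47,"tz":0,"hand":1},{"rx":0,"ry":0,"rz":0,"tx":-81,"ty":-47,"tz":20,"hand":1},{"rx":0,"ry":0,"rz":0,"tx":-81,"ty":-47,"tz":46,"hand":1},{"rx":0,"ry":0,"rz":0,"tx":-81,"ty":-47,"tz":46,"hand":1},{"rx":0,"ry":0,"rz":0,"tx":-81,"ty":-47,"tz":46,"hand":1}]'
python3 - <<'E'
from h import *
for n in ("side","wrist"):
    p=viewer.grab_frame(n); a=p["pixels"]
    if n=="side": a=cv2.resize(a[60:260,170:390],None,fx=2.8,fy=2.8,interpolation=cv2.INTER_CUBIC)
    cv2.imwrite(f"pics/{n}3.png",a)
E
```

```text
clock: 2.5
position: [0.5092, 0.234, 0.1857]
tool_rot: [-3.141, -0.001, 2.824]
force: [0.4, -0.7, -0.0]
grip_width: -0.0002
```

View pics/side3.png

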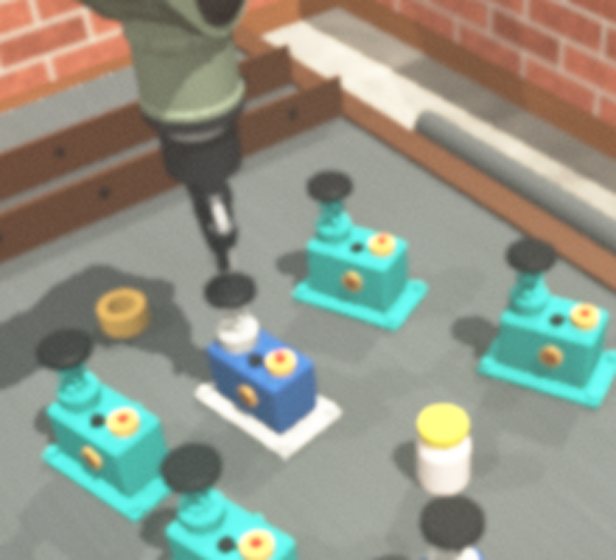

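View pics/wrist3.png

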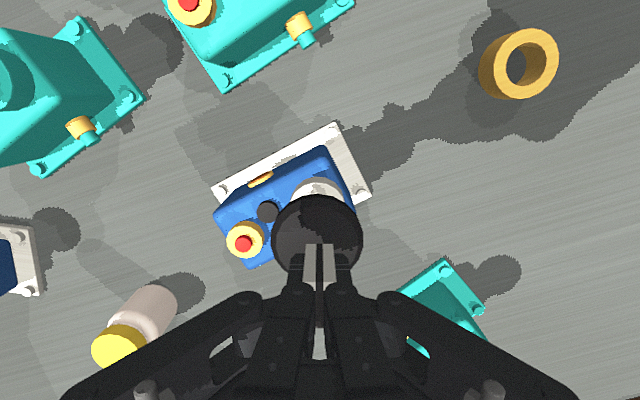

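The fingertips are about 20 mm above the knob and close to centred. I'll press once and stop at the bottom to read the force.

```bash
python3 -m creep '[{"rx":0,"ry":0,"rz":0,"tx":-3,"ty":-2,"tz":15,"hand":1},{"rx":0,"ry":0,"rz":0,"tx":-3,"ty":-2,"tz":25,"hand":1},{"rx":0,"ry":0,"rz":0,"tx":-3,"ty":-2,"tz":34,"hand":1},{"rx":0,"ry":0,"rz":0,"tx":-3,"ty":-2,"tz":42,"hand":1},{"rx":0,"ry":0,"rz":0,"tx":-3,"ty":-2,"tz":47,"hand":1},{"rx":0,"ry":0,"rz":0,"tx":-3,"ty":-2,"tz":49,"hand":1},{"rx":0,"ry":0,"rz":0,"tx":-3,"ty":-2,"tz":49,"hand":1},{"rx":0,"ry":0,"rz":0,"tx":-3,"ty":-2,"tz":49,"hand":1}]'
```

```text
clock: 3.4
position: [0.5126, 0.2305, 0.1373]
tool_rot: [3.14, 0.001, 2.823]
force: [1.4, -1.7, 8.2]
grip_width: 0.0003
```

```bash
python3 -m creep '[{"rx":0,"ry":0,"rz":0,"tx":0,"ty":0,"tz":1,"hand":1},{"rx":0,"ry":0,"rz":0,"tx":0,"ty":0,"tz":1,"hand":1}]'; python3 -m creep '[{"rx":0,"ry":0,"rz":0,"tx":0,"ty":0,"tz":-20,"hand":1},{"rx":0,"ry":0,"rz":0,"tx":0,"ty":0,"tz":-36,"hand":1},{"rx":0,"ry":0,"rz":0,"tx":0,"ty":0,"tz":-36,"hand":1},{"rx":0,"ry":0,"rz":0,"tx":0,"ty":0,"tz":-36,"hand":1},{"rx":0,"ry":0,"rz":0,"tx":0,"ty":0,"tz":-36,"hand":1}]'
python3 - <<'E'
from h import *
p=viewer.grab_frame("wrist");cv2.imwrite("pics/w4.png",p["pixels"])
p=viewer.grab_frame("side");cv2.imwrite("pics/s4.png",cv2.resize(p["pixels"][140:230,220:310],None,fx=6,fy=6,interpolation=cv2.INTER_CUBIC))
E
```

```text
clock: 3.6
position: [0.5127, 0.2306, 0.137]
tool_rot: [3.14, 0.002, 2.823]
force: [-2.6, -3.5, 22.4]
grip_width: -0.0001
clock: 4.1
position: [0.5116, 0.2301, 0.1707]
tool_rot: [-3.141, -0.001, 2.823]
force: [-0.5, -0.7, 0.1]
grip_width: 0.0
```

View pics/w4.png

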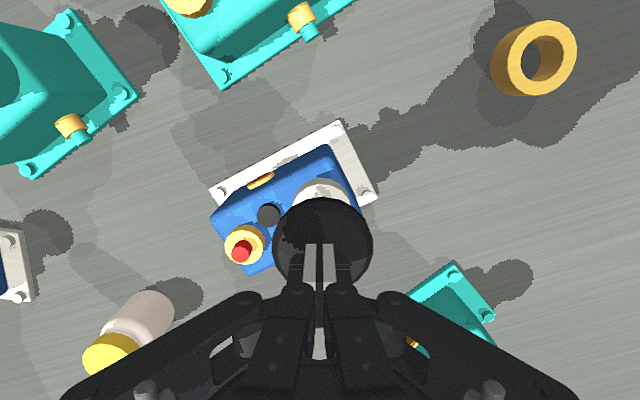

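View pics/s4.png

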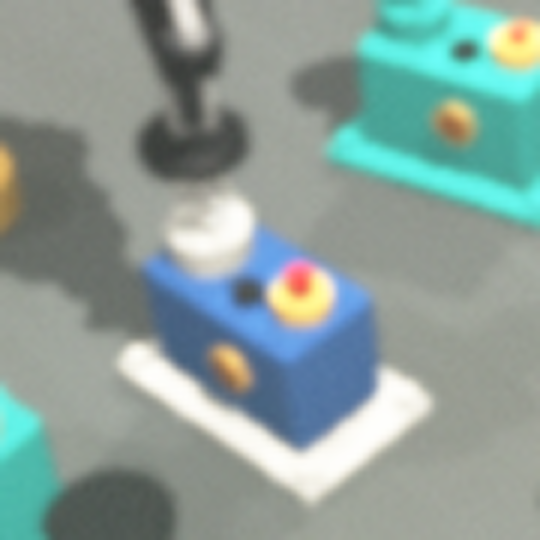

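The wrist picture shows the pin has risen above its boss, at about (241,250), and the plunger is back up. The hard stop was reached at 22 N. I'll repeat full strokes.

```bash
python3 -m creep '[{"rx":0,"ry":0,"rz":0,"tx":0,"ty":0,"tz":12,"hand":1},{"rx":0,"ry":0,"rz":0,"tx":0,"ty":0,"tz":22,"hand":1},{"rx":0,"ry":0,"rz":0,"tx":0,"ty":0,"tz":31,"hand":1},{"rx":0,"ry":0,"rz":0,"tx":0,"ty":0,"tz":35.5,"hand":1},{"rx":0,"ry":0,"rz":0,"tx":0,"ty":0,"tz":36,"hand":1},{"rx":0,"ry":0,"rz":0,"tx":0,"ty":0,"tz":36,"hand":1}]'; python3 -m creep '[{"rx":0,"ry":0,"rz":0,"tx":0,"ty":0,"tz":-18,"hand":1},{"rx":0,"ry":0,"rz":0,"tx":0,"ty":0,"tz":-36,"hand":1},{"rx":0,"ry":0,"rz":0,"tx":0,"ty":0,"tz":-36,"hand":1},{"rx":0,"ry":0,"rz":0,"tx":0,"ty":0,"tz":-36,"hand":1}]'
python3 -m creep '[{"rx":0,"ry":0,"rz":0,"tx":0,"ty":0,"tz":12,"hand":1},{"rx":0,"ry":0,"rz":0,"tx":0,"ty":0,"tz":22,"hand":1},{"rx":0,"ry":0,"rz":0,"tx":0,"ty":0,"tz":31,"hand":1},{"rx":0,"ry":0,"rz":0,"tx":0,"ty":0,"tz":35.5,"hand":1},{"rx":0,"ry":0,"rz":0,"tx":0,"ty":0,"tz":36,"hand":1},{"rx":0,"ry":0,"rz":0,"tx":0,"ty":0,"tz":36,"hand":1}]'; python3 -m creep '[{"rx":0,"ry":0,"rz":0,"tx":0,"ty":0,"tz":-18,"hand":1},{"rx":0,"ry":0,"rz":0,"tx":0,"ty":0,"tz":-36,"hand":1},{"rx":0,"ry":0,"rz":0,"tx":0,"ty":0,"tz":-36,"hand":1},{"rx":0,"ry":0,"rz":0,"tx":0,"ty":0,"tz":-36,"hand":1}]'
cat >> h.py <<'E'
def look(i):
    a=viewer.grab_frame("wrist")["pixels"]; cv2.imwrite(f"pics/w{i}.png",a)
    p=viewer.grab_frame("side");cv2.imwrite(f"pics/s{i}.png",cv2.resize(p["pixels"][140:230,220:310],None,fx=6,fy=6,interpolation=cv2.INTER_CUBIC))
E
python3 -c "
from h import *
look(5)"
```

```text
clock: 4.8
position: [0.5127, 0.2305, 0.1367]
tool_rot: [3.14, 0.001, 2.822]
force: [-9.4, -3.7, 43.5]
grip_width: -0.0
clock: 5.2
position: [0.5117, 0.23, 0.1705]
tool_rot: [-3.141, -0.0, 2.823]
force: [-0.7, 0.8, 0.2]
grip_width: 0.0002
clock: 5.8
position: [0.5126, 0.2304, 0.1367]
tool_rot: [3.14, 0.001, 2.822]
force: [-12.2, -4.6, 55.0]
grip_width: 0.0002
clock: 6.2
position: [0.5115, 0.2299, 0.17]
tool_rot: [-3.141, -0.001, 2.823]
force: [-0.1, 0.3, -0.5]
grip_width: 0.0001
```

View pics/w5.png

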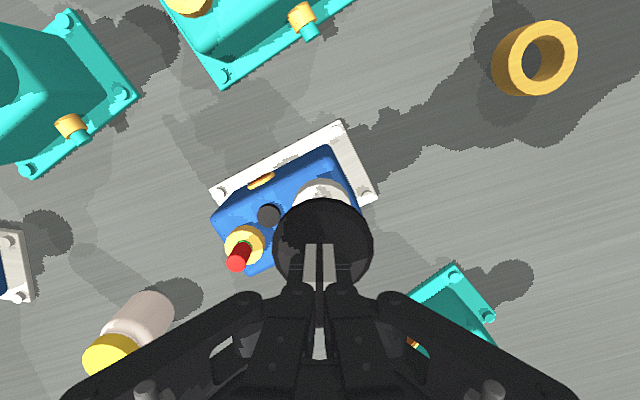

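The pin is higher, with its tip at about (235,264), but contact force grew to 55 N because the commanded pose is creeping down. I'll use slightly shorter strokes with a full retreat.

```bash
python3 -m creep '[{"rx":0,"ry":0,"rz":0,"tx":0,"ty":0,"tz":12,"hand":1},{"rx":0,"ry":0,"rz":0,"tx":0,"ty":0,"tz":22,"hand":1},{"rx":0,"ry":0,"rz":0,"tx":0,"ty":0,"tz":30,"hand":1},{"rx":0,"ry":0,"rz":0,"tx":0,"ty":0,"tz":34,"hand":1},{"rx":0,"ry":0,"rz":0,"tx":0,"ty":0,"tz":34.5,"hand":1},{"rx":0,"ry":0,"rz":0,"tx":0,"ty":0,"tz":34.5,"hand":1}]'; python3 -m creep '[{"rx":0,"ry":0,"rz":0,"tx":0,"ty":0,"tz":-18,"hand":1},{"rx":0,"ry":0,"rz":0,"tx":0,"ty":0,"tz":-35,"hand":1},{"rx":0,"ry":0,"rz":0,"tx":0,"ty":0,"tz":-35,"hand":1},{"rx":0,"ry":0,"rz":0,"tx":0,"ty":0,"tz":-35,"hand":1}]'
python3 -m creep '[{"rx":0,"ry":0,"rz":0,"tx":0,"ty":0,"tz":12,"hand":1},{"rx":0,"ry":0,"rz":0,"tx":0,"ty":0,"tz":22,"hand":1},{"rx":0,"ry":0,"rz":0,"tx":0,"ty":0,"tz":30,"hand":1},{"rx":0,"ry":0,"rz":0,"tx":0,"ty":0,"tz":34.5,"hand":1},{"rx":0,"ry":0,"rz":0,"tx":0,"ty":0,"tz":35,"hand":1},{"rx":0,"ry":0,"rz":0,"tx":0,"ty":0,"tz":35,"hand":1}]'; python3 -m creep '[{"rx":0,"ry":0,"rz":0,"tx":0,"ty":0,"tz":-18,"hand":1},{"rx":0,"ry":0,"rz":0,"tx":0,"ty":0,"tz":-35,"hand":1},{"rx":0,"ry":0,"rz":0,"tx":0,"ty":0,"tz":-35,"hand":1},{"rx":0,"ry":0,"rz":0,"tx":0,"ty":0,"tz":-35,"hand":1}]'
python3 -c "
from h import *
look(6)"
```

```text
clock: 6.9
position: [0.5123, 0.2303, 0.1369]
tool_rot: [3.141, 0.001, 2.823]
force: [-3.7, -2.4, 25.0]
grip_width: 0.0002
clock: 7.3
position: [0.5116, 0.23, 0.1708]
tool_rot: [-3.141, -0.0, 2.823]
force: [-0.6, -0.2, 0.0]
grip_width: -0.0001
clock: 7.9
position: [0.5124, 0.2303, 0.1369]
tool_rot: [3.141, 0.001, 2.823]
force: [-4.1, -3.1, 31.9]
grip_width: 0.0
clock: 8.3
position: [0.5115, 0.2299, 0.1704]
tool_rot: [-3.141, -0.001, 2.823]
force: [-0.4, -0.3, -0.8]
grip_width: -0.0006
```

View pics/w6.png

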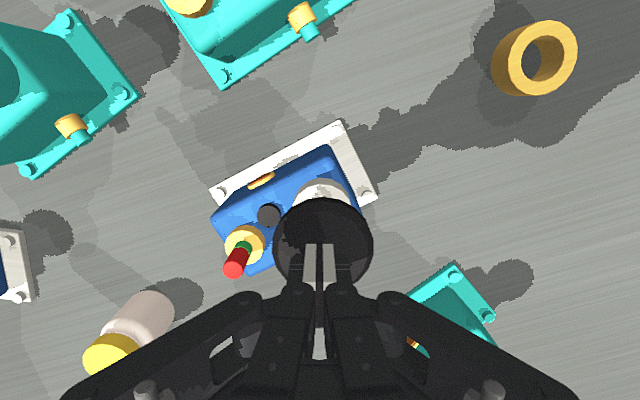

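View pics/s6.png

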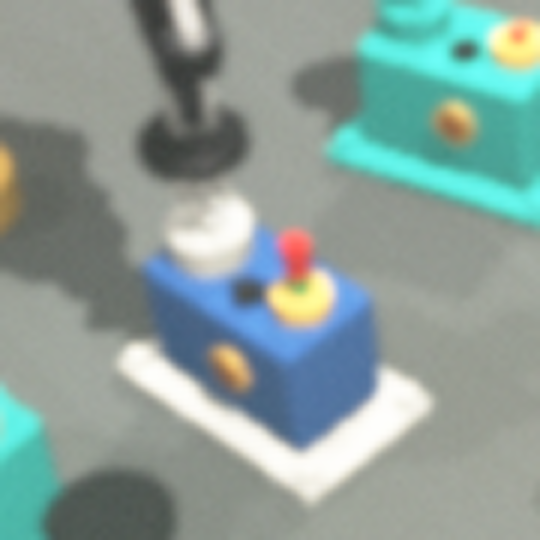

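The green band shows at about (244,246). Two more strokes do no harm and will make sure the pin is fully out. After that I'll retreat.

```bash
python3 -m creep '[{"rx":0,"ry":0,"rz":0,"tx":0,"ty":0,"tz":12,"hand":1},{"rx":0,"ry":0,"rz":0,"tx":0,"ty":0,"tz":22,"hand":1},{"rx":0,"ry":0,"rz":0,"tx":0,"ty":0,"tz":30,"hand":1},{"rx":0,"ry":0,"rz":0,"tx":0,"ty":0,"tz":34,"hand":1},{"rx":0,"ry":0,"rz":0,"tx":0,"ty":0,"tz":34.5,"hand":1},{"rx":0,"ry":0,"rz":0,"tx":0,"ty":0,"tz":34.5,"hand":1}]'; python3 -m creep '[{"rx":0,"ry":0,"rz":0,"tx":0,"ty":0,"tz":-18,"hand":1},{"rx":0,"ry":0,"rz":0,"tx":0,"ty":0,"tz":-35,"hand":1},{"rx":0,"ry":0,"rz":0,"tx":0,"ty":0,"tz":-35,"hand":1},{"rx":0,"ry":0,"rz":0,"tx":0,"ty":0,"tz":-35,"hand":1}]'
python3 -c "
from h import *
look(7)"
python3 -m creep '[{"rx":0,"ry":0,"rz":0,"tx":0,"ty":0,"tz":12,"hand":1},{"rx":0,"ry":0,"rz":0,"tx":0,"ty":0,"tz":22,"hand":1},{"rx":0,"ry":0,"rz":0,"tx":0,"ty":0,"tz":30,"hand":1},{"rx":0,"ry":0,"rz":0,"tx":0,"ty":0,"tz":34,"hand":1},{"rx":0,"ry":0,"rz":0,"tx":0,"ty":0,"tz":34.5,"hand":1},{"rx":0,"ry":0,"rz":0,"tx":0,"ty":0,"tz":34.5,"hand":1}]'; python3 -m creep '[{"rx":0,"ry":0,"rz":0,"tx":0,"ty":0,"tz":-18,"hand":1},{"rx":0,"ry":0,"rz":0,"tx":0,"ty":0,"tz":-40,"hand":1},{"rx":0,"ry":0,"rz":0,"tx":0,"ty":0,"tz":-70,"hand":1},{"rx":0,"ry":0,"rz":0,"tx":0,"ty":0,"tz":-110,"hand":1},{"rx":0,"ry":0,"rz":0,"tx":40,"ty":20,"tz":-110,"hand":1},{"rx":0,"ry":0,"rz":0,"tx":80,"ty":40,"tz":-110,"hand":1},{"rx":0,"ry":0,"rz":0,"tx":80,"ty":40,"tz":-110,"hand":1},{"rx":0,"ry":0,"rz":0,"tx":80,"ty":40,"tz":-110,"hand":1}]'
python3 - <<'E'
from h import *
look(8)
a,b=cv2.imread("pics/w6.png")[210:290,200:300],cv2.imread("pics/w7.png")[210:290,200:300]
cv2.imwrite("pics/cmp.png",cv2.resize(np.hstack([a,b]),None,fx=4,fy=4))
cv2.imwrite("pics/side8.png",viewer.grab_frame("side")["pixels"])
cv2.imwrite("pics/top8.png",viewer.grab_frame("top")["pixels"])
E
```

```text
clock: 9.0
position: [0.5123, 0.2303, 0.137]
tool_rot: [3.141, 0.001, 2.823]
force: [-1.8, -1.4, 17.0]
grip_width: -0.0002
clock: 9.4
position: [0.5116, 0.23, 0.1712]
tool_rot: [-3.141, -0.001, 2.823]
force: [-1.0, 0.3, 1.2]
grip_width: -0.0002
clock: 10.1
position: [0.5123, 0.2302, 0.1371]
tool_rot: [3.141, 0.001, 2.823]
force: [0.9, 0.3, 9.5]
grip_width: 0.0
clock: 10.9
position: [0.4478, 0.2938, 0.2467]
tool_rot: [-3.141, -0.001, 2.825]
force: [-0.4, 0.1, -0.2]
grip_width: 0.0001
```

View pics/cmp.png

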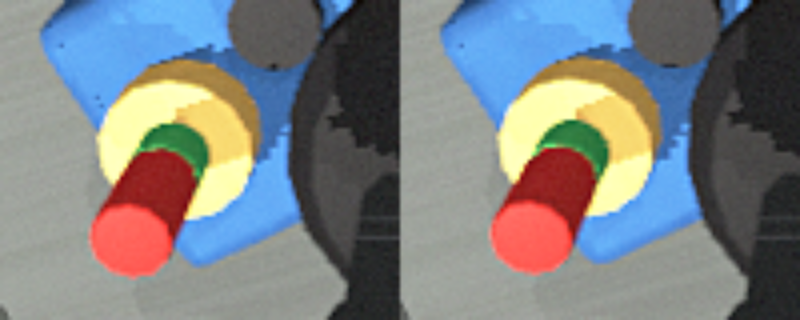

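View pics/side8.png

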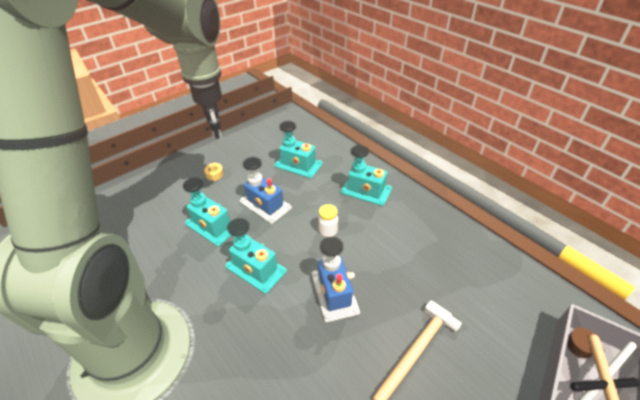

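View pics/w8.png

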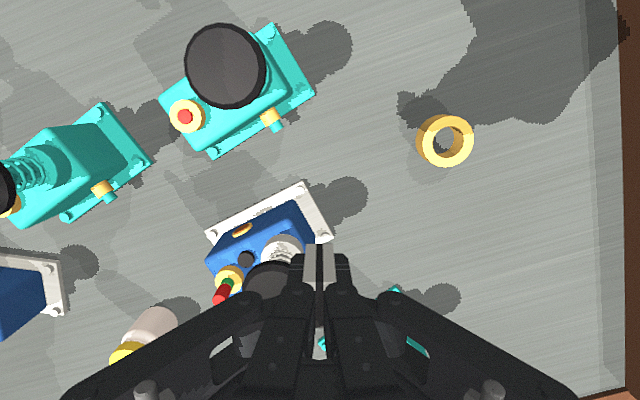

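View pics/top8.png

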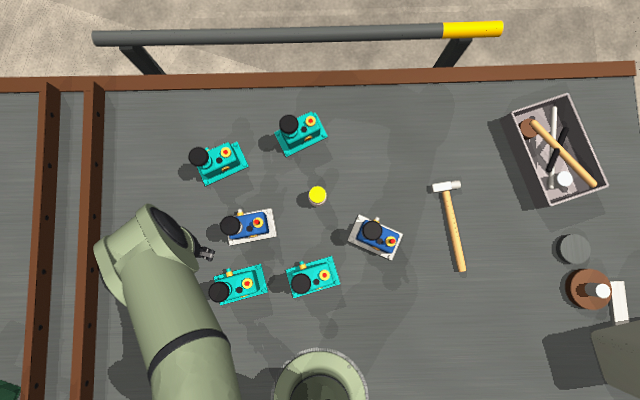

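The pin looks the same after pushes 5 and 6, with the green band showing, so it is at its stop. The knob is back up, the arm is clear, and nothing else has moved.

```bash
python3 -c "
from workcell import bot
print(bot.job_done())"
```

```text
the job is handed in; nothing more can be done
None
```

pump_low, the blue pump with its pin in, is charged: I gave its plunger seven full pushes with the closed fingertips, then moved clear and handed in at about 11 s.

- **Pin:** it stands out with the green band showing. Its height was the same after pushes 5 and 6, so it is at its stop.
- **Plunger:** the last side picture shows the knob back up, and the tool force read about 0 N after the retreat.
- **Everything else:** in the last top and side pictures the charged pump, the four turquoise look-alikes, the jar, the hammer and the bushing stand where they were.

Three things did not go cleanly:

- **Refused move:** my first move call was refused because keys were missing; the arm did not move.
- **Higher force:** pushes 2 and 3 ended against the hard stop with 43 N and 55 N at the fingertips. That is under the 120 N wrist limit. The 40 N limit is worded for the arm and the gripper's body, and I took it not to cover the fingertips. I shortened the strokes afterwards, and the end-of-stroke readings stayed at 32 N or less.
- **Last push:** push 7 read only 9.5 N, so it just reached the bottom, but the pin was already fully out.

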